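# Clear the hat-finishing bench into its trays

### The job

Tidy the loose hand tools and thread on the hatter's bench into their trays: both spools of thread into the round tin, both tollikers into the wooden tray with the raised ends, and the hat brush into the white enamel dish. Each thing must rest flat on its tray's floor, not on its rim or on another thing: spools standing on end, tollikers on their soles, the brush on its bristles. Leave the little saucer of pins where it is.

Things in the scene. Friction and masses are not known exactly. Their poses are not given: they have to be found in the camera images.
- spool_1_center (a point): Spool of thread standing on end: a cylinder 40 mm across and 55 mm tall with pale wooden end discs (5 mm thick) and a dark winding that fills it flush, so its side is one plain cylinder. This point is its centre, half-way up; its z axis runs along the spool's axis. 70 g.
- spool_2_center (a point): Spool of thread standing on end: a cylinder 40 mm across and 55 mm tall with pale wooden end discs (5 mm thick) and a dark winding that fills it flush, so its side is one plain cylinder. The same as the other spool. This point is its centre, half-way up; its z axis runs along the spool's axis. 70 g.
- tolliker_1_center (a point): Tolliker (hatter's wooden brim-creasing tool) standing on its sole: crescent sole 28 wide, 20 tall, about 118 mm long (x), its ends bent 12 mm to +y (outermost corner 26 mm off), under a straight grip 74 long, 24 mm wide, its top 48 mm above the underside. This point: mid-length, half-way up (24 mm), centred in y; here it is 28 mm wide with parallel faces, grasped across y. 140 g.
- tolliker_2_center (a point): Tolliker (hatter's wooden brim-creasing tool) standing on its sole: crescent sole 28 wide, 20 tall, about 118 mm long (x), its ends bent 12 mm to +y (outermost corner 26 mm off), under a straight grip 74 long, 24 mm wide, its top 48 mm above the underside. This point: mid-length, half-way up (24 mm), centred in y; here it is 28 mm wide with parallel faces, grasped across y. Like the other one. 140 g.
- brush_center (a point): Hat brush without a handle, lying bristles down: a long wooden back with round ends, 125 mm long (x), 42 mm wide (y) and 22 mm thick, over a 22 mm deep block of pale bristles flush with it; 44 mm tall in all. This point is its centre, half-way up; x runs along it, z up. 130 g.
- round_tin: Round shallow tin of bare grey steel for the thread spools, fixed, open on top: 176 mm across, rim 21 mm above the table (wire edge to 23 mm), wall 3 mm, inner floor 3 mm above the table and 166 mm across. Origin: centre of its underside, on the table.
- wooden_tray: Oblong wooden tray for the tollikers, fixed, open on top: 180 (x) by 164 mm (y) outside, 168 by 152 mm inside, inner floor 5 mm above the table, long sides 18 mm high; the end boards (at +x and -x) rise to 40 mm in the middle as handles with a hand slot. Origin: centre of its underside, on the table; z up.
- enamel_dish: Oblong white enamel dish with a blue edge for the brush, fixed, open on top: 200 mm (its x) by 124 mm (its y) outside, 192 by 116 mm inside, inner floor 4 mm above the table, rim 18 mm high (rolled edge to 20 mm). Origin: centre of its underside, on the table; z up.
- pin_dish: Small loose white china saucer of pins standing among the things, 80 mm across and 18 mm tall. To be left where it is. Origin: centre of its underside.

How it is judged:
By the outcome, as a careful person would: the job done as asked, in the order asked, and still so for the second after the job is handed in, with the robot touching nothing.
It also fails if it takes over 128 s, if anything falls off the work surface, if the arm or the gripper's body presses on something with over 40 N, if the wrist force passes 120 N, or if a joint passes its speed limit or range.

### The arm

A 6-joint arm with a two-finger parallel gripper is mounted at the origin on the work surface. World frame = base frame: x ahead of the robot, y to its left, z up, the work surface at z = 0. Lengths are in m, angles in rad, forces in N, time in s.
With the tool pointing down it reaches from about 0.35 to 1 m from the base axis. Payload 7.1 kg.
Tool frame: the origin (TCP) lies on the centre line of the jaws, within the pads' length; the fingertips stand 25 mm ahead of it and the grasp point (between the pads) lies 6 mm ahead of it (bot.tip_extent is the distance from the TCP to the fingertips, in m); z points along the fingers, y is the line along which they close (so a half turn about z gives the same grasp; the last joint's range is limited). The gripper opens to 85 mm and grips with 20 to 120 N. Pads are 22 mm wide; open, the fingers measure 114 mm over their backs; the gripper's body (76 mm by 85 mm) begins 54 mm behind the grasp point. The pads swing forward as they close: fully open they stand 13 mm farther back than shut.
Start: joints at [-1.167, 0.423, 1.63, -0, 1.089, -0.019], TCP at [0.256, -0.57, 0.256] pointing down, gripper open.
Joint ranges: [-3, 3], [-0.9, 2.11], [0.09, 2.58], [-1.31, 4.45], [0.11, 2.69], [-2.54, 2.54]. Speed limits (rad/s): [2.39, 2.39, 3.01, 3.14, 3.14, 3.14].

### API

Orientations are given as a unit quaternion [x, y, z, w].
In Python, from plant import bot gives the robot as it stands. The module is installed in compiled form; this text tells all that it offers.
- The arm moves only by the tool jog_arm, never from a script. Its argument "targets" is a list of rows, each a list of 7 numbers: the turn, a rotation vector about the tool's x, y, z in units of 8 degrees (1.0 is 8 degrees), then the shift along the tool's x, y, z in units of 25 mm (1.0 is 25 mm), then the finger opening in mm, from 0 to 85.4. In form: [[ax, ay, az, tx, ty, tz, gripper], ...]. A call has 1 to 20 rows; each row is the pose to reach, as a shift and turn from the pose commanded when the call began, along the tool's axes at that moment; what a row does not reach only later rows make up. A row lasts 1/10 s, in which the tool goes at most 50 mm and 8.59 degrees, less where a joint would pass 70% of its speed; a pose out of reach is approached as far as the arm can. A call with a gripper value outside its range is refused whole. The fingers move at their own pace and stop on an object; "newtons" is the grip in N (left out, the last holds). Time passes only in rows, so rows that repeat a pose let the fingers close. It gives the time, the measured TCP pose, the force, the opening and the grip force at its end, in the units of the state.
- bot.sense(): the state, without advancing time (a new reading comes with each control period).
- bot.read_camera(name): name is "scene" or "top" or "wrist"; returns a dict with "image" (480x640x3 uint8, red, green, blue), "fx", "fy", "cx", "cy" (pixels), "k1" (the pictures are not rectified: a ray, as slopes to the right and down, at radius r is drawn at 1 + k1 r^2 times it, then the intrinsics apply), "world_to_cam" (4x4, takes a point from world to camera coordinates). Camera axes: x right, y down, z forward; pixel columns grow to the right and rows downward; lengths in m; the calibration is good to about 2 mm. A picture is of the moment at which its call begins. There is no depth.
- bot.close_job(): hands the job in; it is judged then, once.
Trained networks look in the newest picture that a camera, given by its name, has taken for a name from the list of things; names that differ only in an ending like _2 or _b are one class to them, and where a whole thing is asked for, a point or a joint stands for the part that bears it (a point fixed in the world has none). Each returns a list of dicts, best first, with "confidence" (0 to 1); they miss things now and then, are a little off and sometimes report something else, mostly with a low value. They report only what shows in the picture. A call takes as long as a camera call.
- bot.spot_in(camera, target): "point" ([column, row] as shares, 0 to 1, of the picture: columns of its width, rows of its height, amid what is visible of it).
- bot.regions_of(camera, target): "mask" (480x640 bool, what is visible of it) and "point" ([column, row] as shares, 0 to 1, of the picture: columns of its width, rows of its height, amid what is visible of it).
- bot.pinpoint(camera, target): "point" ([column, row] as shares, 0 to 1, of the picture: columns of its width, rows of its height: a listed point, or the origin of a listed thing).
The state is a dict: "time": time; "joint_pos": joint angles; "qvel": joint speeds; "tau": joint torques, N m; "position": TCP position; "orientation": TCP orientation; "force": force on the tool from outside, world axes, zero at the start; "torque": the same for the moment, N m; "width": finger opening in m; "gripper_force": force on a finger pad.
Only numpy, scipy, OpenCV 4.12 (cv2) and the standard library are available. Lean on these libraries where they do the work, as an engineer would, in place of code of your own. Each camera call takes 0.05 s, during which the arm holds its last target. There are 200 camera calls.

## Working session

There is one attempt and no reset: what is moved stays moved. The work goes in short steps, Python scripts to look and compute and a tool call to move; the robot and the scene stay as the last step left them, time stands still between calls to the robot, and variables do not carry over. Pictures are saved under pics/ and viewed, at most 16 in all, crops included, and the job is handed in when it is done.

Besides the shell and the picture viewer there is one more tool, called as a command line: name --pt "numbers of a row" for each row, then --argument value for the rest. jog_arm: Moves the arm, as the interface text tells. Its arguments: {"type":"object","properties":{"targets":{"type":"array","items":{"type":"array","items":{"type":"number"}}},"newtons":{"type":"number"}},"required":["targets"]}

```bash
mkdir -p pics; cat > h.py <<'E'
import numpy as np, cv2
from plant import bot
def grab(n):
    c=bot.read_camera(n); return c
def world(c,px,z):
    u=np.array([[(px[0]-c['cx'])/c['fx'],(px[1]-c['cy'])/c['fy']]])
    d=u.copy()
    for _ in range(20): d=u/(1+c['k1']*(d**2).sum())
    M=np.array(c['world_to_cam']);R=M[:3,:3];t=M[:3,3]
    o=-R.T@t; r=R.T@np.array([d[0,0],d[0,1],1.])
    return o+r*(z-o[2])/r[2]
def proj(c,P):
    M=np.array(c['world_to_cam']);p=M[:3,:3]@np.array(P)+M[:3,3]
    s=p[:2]/p[2]; s=s*(1+c['k1']*(s@s)); return s*[c['fx'],c['fy']]+[c['cx'],c['cy']]
def save(c,name): cv2.imwrite('pics/'+name,c['image'][:,:,::-1])
E
python3 - <<'E'
from h import *
s=bot.sense();print(s['time'],s['position'],s['orientation'],bot.tip_extent)
for n in ('top','scene'):
    c=grab(n);save(c,n+'0.png')
    M=np.array(c['world_to_cam']);print(n,-M[:3,:3].T@M[:3,3])
    for t,z in (('spool_1_center',.0275),('tolliker_1_center',.024),('brush_center',.022),('round_tin',0),('wooden_tray',0),('enamel_dish',0),('pin_dish',0)):
        for r in bot.pinpoint(n,t):
            px=np.array(r['point'])*[640,480]
            print(t,round(r['confidence'],2),px.round(),world(c,px,z).round(3))
E
```

```text
0.0 [ 0.25624951 -0.56944881  0.25550506] [ 9.77736882e-01  2.09833073e-01 -1.72455001e-04 -8.00917663e-04] 0.025
top [ 0.3768971  -0.00391153  1.17434881]
spool_1_center 0.63 [393. 271.] [ 0.463 -0.196  0.028]
tolliker_1_center 0.95 [215. 203.] [0.617 0.208 0.024]
tolliker_1_center 0.17 [277. 275.] [0.454 0.064 0.024]
brush_center 0.92 [333. 273.] [ 0.459 -0.06   0.022]
round_tin 0.87 [132. 261.] [0.484 0.403 0.   ]
wooden_tray 0.85 [478. 257.] [ 0.498 -0.399  0.   ]
enamel_dish 0.88 [303. 196.] [0.638 0.008 0.   ]
pin_dish 0.76 [223. 286.] [0.427 0.189 0.   ]
scene [ 0.80023058 -0.38158839  0.78009077]
spool_1_center 0.74 [217. 295.] [ 0.458 -0.193  0.028]
tolliker_1_center 0.87 [402. 189.] [0.632 0.205 0.024]
brush_center 0.75 [260. 244.] [ 0.458 -0.062  0.022]
round_tin 0.89 [388. 117.] [0.497 0.404 0.   ]
wooden_tray 0.58 [294. 204.] [0.448 0.067 0.   ]
wooden_tray 0.56 [155. 416.] [ 0.496 -0.406  0.   ]
wooden_tray 0.49 [389. 115.] [0.496 0.409 0.   ]
enamel_dish 0.62 [360. 265.] [0.641 0.013 0.   ]
pin_dish 0.78 [317. 164.] [ 0.432  0.185 -0.   ]
```

View pics/top0.png

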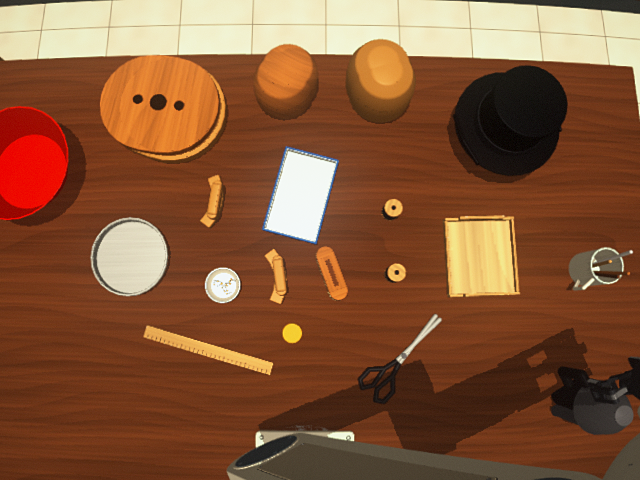

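View pics/scene0.png

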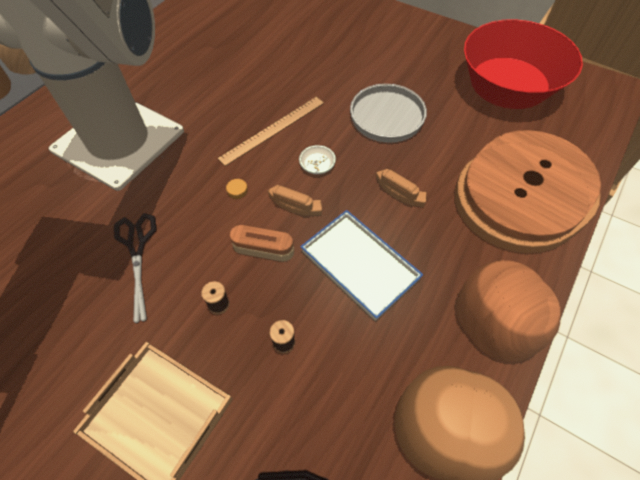

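The top picture shows spools at (393,208) and (396,272), tollikers at (213,201) and (277,276), the brush at (332,273), the tin at (130,257), the tray at (481,256) and the dish at (302,196). Next I need the orientations.

```bash
cat >> h.py <<'E'
def rect(c,mask,z):
    m=mask.astype(np.uint8); cs,_=cv2.findContours(m,cv2.RETR_EXTERNAL,cv2.CHAIN_APPROX_NONE)
    k=max(cs,key=cv2.contourArea)[:,0,:]
    W=np.array([world(c,p,z)[:2] for p in k])
    (x,y),(w,h),a=cv2.minAreaRect((W*1000).astype(np.float32))
    if h>w: w,h,a=h,w,a+90
    return x,y,w,h,(a+90)%180-90,W
def to(x,y,z,yaw=None,s=None):
    "row for TCP at x,y,z(m), tool down, tool-x heading yaw (deg, mod 180 nearest)"
    from scipy.spatial.transform import Rotation as Ro
    s=s or bot.sense(); R=Ro.from_quat(s['orientation'])
    X=R.as_matrix()[:,0]; cur=np.degrees(np.arctan2(X[1],X[0]))
    if yaw is None: yaw=cur
    yaw=cur+((yaw-cur+90)%180-90)
    T=Ro.from_euler('z',yaw,degrees=True)*Ro.from_euler('x',180,degrees=True)
    rv=np.degrees((R.inv()*T).as_rotvec())/8
    t=R.inv().apply(np.array([x,y,z])-s['position'])/.025
    return np.r_[rv,t].round(2).tolist(), round(cur,1)
E
python3 - <<'E'
from h import *
c=grab('top')
for t,z in (('spool_1_center',.055),('tolliker_1_center',.03),('brush_center',.044),('wooden_tray',.018),('enamel_dish',.02)):
    for r in bot.regions_of('top',t):
        x,y,w,h,a,W=rect(c,r['mask'],z)
        print(t,round(r['confidence'],2),(np.array(r['point'])*[640,480]).round(),np.round([x,y,w,h,a],1))
for p in ((393,208),(396.5,272)): print(world(c,p,.055))
im=cv2.resize(c['image'][180:320,190:270],None,fx=4,fy=4)
im2=cv2.resize(c['image'][180:320,430:540],None,fx=4,fy=4)
save({'image':np.hstack([im,im2])},'crop1.png')
print(bot.sense()['joint_pos'])
E
```

```text
spool_1_center 0.87 [391. 271.] [ 457.7 -193.8   41.8   41.7   89.3]
spool_1_center 0.47 [276. 275.] [449.1  62.2 118.4  39.8   6.3]
tolliker_1_center 0.72 [214. 203.] [619.4 210.6 122.5  45.2  -8.8]
brush_center 0.66 [336. 272.] [457.4 -56.6 123.6  45.1  21.1]
wooden_tray 0.78 [477. 256.] [ 501.1 -399.5  184.5  169.9    2. ]
[ 0.60092292 -0.19274388  0.055     ]
[ 0.45885178 -0.19817518  0.055     ]
[-1.16702693e+00  4.23107501e-01  1.62989258e+00 -1.27444382e-05
  1.08858839e+00 -1.89966304e-02]
```

View pics/crop1.png

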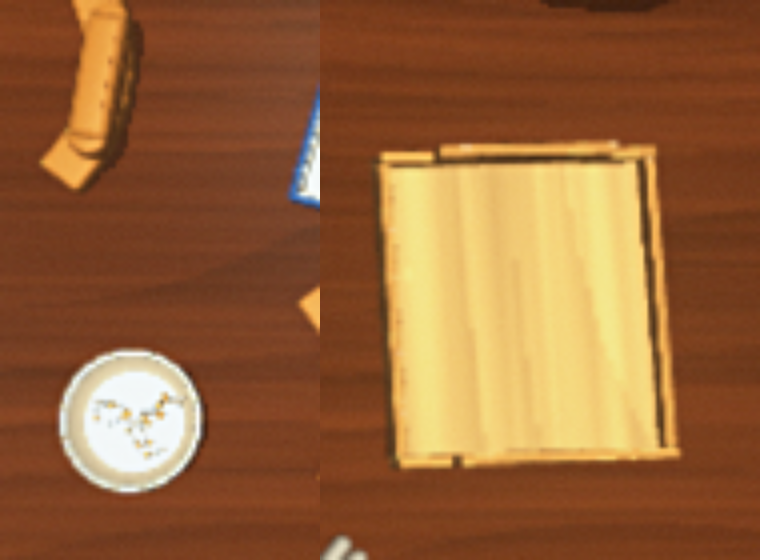

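The crop shows the tray's raised end boards at its top and bottom edges, so its x axis runs along world x, turned about +2°. Now I'll go to the near spool.

```bash
python3 -c "
from h import *
print(to(.459,-.196,.18,90))"
```

```text
([-0.0, 0.0, -8.22, 13.53, -10.32, 3.05], np.float64(24.2))
```

jog_arm --pt "0 0 -8.22 13.53 -10.32 3.05 60" --pt "0 0 -8.22 13.53 -10.32 3.05 60" --pt "0 0 -8.22 13.53 -10.32 3.05 60" --pt "0 0 -8.22 13.53 -10.32 3.05 60" --pt "0 0 -8.22 13.53 -10.32 3.05 60" --pt "0 0 -8.22 13.53 -10.32 3.05 60" --pt "0 0 -8.22 13.53 -10.32 3.05 60" --pt "0 0 -8.22 13.53 -10.32 3.05 60" --pt "0 0 -8.22 13.53 -10.32 3.05 60" --pt "0 0 -8.22 13.53 -10.32 3.05 60" --pt "0 0 -8.22 13.53 -10.32 3.05 60" --pt "0 0 -8.22 13.53 -10.32 3.05 60" --pt "0 0 -8.22 13.53 -10.32 3.05 60" --newtons 30

```text
time: 2.4
position: [0.4588, -0.1969, 0.1803]
orientation: [0.708, 0.706, 0.0, 0.0]
force: [-0.4, 1.0, -0.6]
width: 0.0602
gripper_force: 0.0
```

```bash
python3 - <<'E'
from h import *
s=bot.sense();print(s['time'],s['position'])
c=grab('wrist');save(c,'w1.png')
M=np.array(c['world_to_cam']);print(-M[:3,:3].T@M[:3,3])
for r in bot.regions_of('wrist','spool_1_center'):
    x,y,w,h,a,W=rect(c,r['mask'],.055);print(r['confidence'],np.array(r['point'])*[640,480],x,y,w,h)
for r in bot.pinpoint('wrist','spool_1_center'):
    print(r['confidence'],world(c,np.array(r['point'])*[640,480],.0275))
print(to(.459,-.196,.035,90))
E
```

```text
2.4 [ 0.45879049 -0.19692498  0.18032867]
[ 0.45968163 -0.11353681  0.29758576]
0.69 [318.592 217.824] 457.772705078125 -192.3550262451172 50.258018493652344 39.11598205566406
0.77 [ 0.46061209 -0.19797433  0.0275    ]
([0.0, 0.0, -0.01, 0.03, 0.01, 5.81], np.float64(89.9))
```

View pics/w1.png

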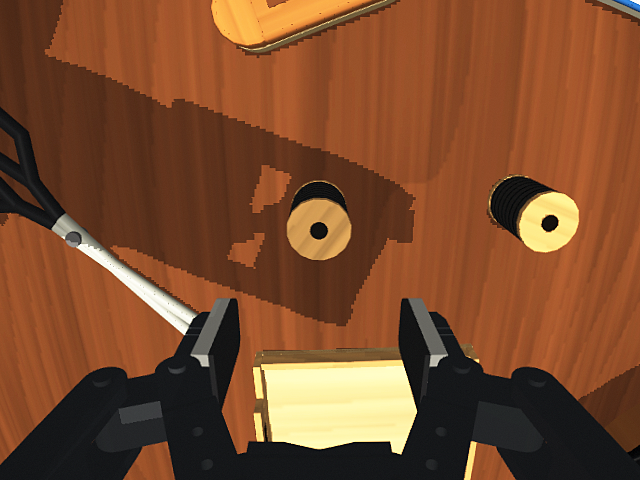

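The wrist view shows the spool top at (319,230), centred between the fingers, and the other spool at (549,222). Descend and grip, then lift. Spool 2 gets its position from the same picture.

jog_arm --pt "0 0 0 0 0 2 60" --pt "0 0 0 0 0 4 60" --pt "0 0 0 0 0 5 60" --pt "0 0 0 0 0 5.8 60" --pt "0 0 0 0 0 5.85 60" --pt "0 0 0 0 0 5.85 60" --pt "0 0 0 0 0 5.85 30" --pt "0 0 0 0 0 5.85 30" --pt "0 0 0 0 0 5.85 30" --pt "0 0 0 0 0 5.85 30" --pt "0 0 0 0 0 5.85 30" --pt "0 0 0 0 0 5 30" --pt "0 0 0 0 0 3 30" --pt "0 0 0 0 0 1.5 30" --pt "0 0 0 0 0 1 30" --pt "0 0 0 0 0 1 30" --newtons 30

```text
time: 4.15
position: [0.4603, -0.1964, 0.1573]
orientation: [0.707, 0.707, 0.001, 0.002]
force: [0.9, 0.7, -0.5]
width: 0.0392
gripper_force: 30.6
```

```bash
python3 - <<'E'
from h import *
print(to(.488,.404+.038,.155,90))
# refine tin/dish from scene+top triangulated masks
t=grab('top')
for n,z in (('round_tin',.023),('enamel_dish',.02)):
  for r in bot.regions_of('top',n):
    x,y,w,h,a,W=rect(t,r['mask'],z);print(n,r['confidence'],np.round([x,y,w,h,a],1))
import cv2
print('dish corners',[world(t,p,.02)[:2].round(3) for p in ((287,148),(338,159),(316,243),(264,229))])
E
```

```text
([0.03, 0.01, -0.0, 25.54, 1.1, 0.04], np.float64(90.0))
round_tin 0.64 [493.7 401.8 178.8 175.7   2.4]
enamel_dish 0.74 [639.1  13.5 206.3 129.9 -14.3]
enamel_dish 0.29 [458.7 -58.2 127.7  45.9  20.5]
dish corners [array([0.748, 0.046]), array([ 0.723, -0.073]), array([ 0.526, -0.023]), array([0.557, 0.095])]
```

jog_arm --pt "0 0 0 1 0.1 0 30" --pt "0 0 0 25.4 1.36 0 30" --pt "0 0 0 25.4 1.36 0 30" --pt "0 0 0 25.4 1.36 0 30" --pt "0 0 0 25.4 1.36 0 30" --pt "0 0 0 25.4 1.36 0 30" --pt "0 0 0 25.4 1.36 0 30" --pt "0 0 0 25.4 1.36 0 30" --pt "0 0 0 25.4 1.36 0 30" --pt "0 0 0 25.4 1.36 0 30" --pt "0 0 0 25.4 1.36 0 30" --pt "0 0 0 25.4 1.36 0 30" --pt "0 0 0 25.4 1.36 0 30" --pt "0 0 0 25.4 1.36 0 30" --pt "0 0 0 25.4 1.36 0 30" --pt "0 0 0 25.4 1.36 0 30" --pt "0 0 0 25.4 1.36 0 30" --pt "0 0 0 25.4 1.36 0 30"

```text
time: 6.1
position: [0.4934, 0.4374, 0.1548]
orientation: [0.708, 0.706, -0.001, 0.0]
force: [-0.4, -1.9, -0.6]
width: 0.0396
gripper_force: 30.6
```

```bash
python3 - <<'E'
from h import *
s=bot.sense();print(s['time'],s['position'],s['width'],s['gripper_force'])
c=grab('wrist');save(c,'w2.png')
print(to(.494,.440,.037,90))
E
```

```text
6.1 [0.49337385 0.43743846 0.15483801] 0.03963650009297041 30.601733922958374
([-0.0, 0.0, -0.01, 0.09, 0.02, 4.72], np.float64(89.9))
```

View pics/w2.png

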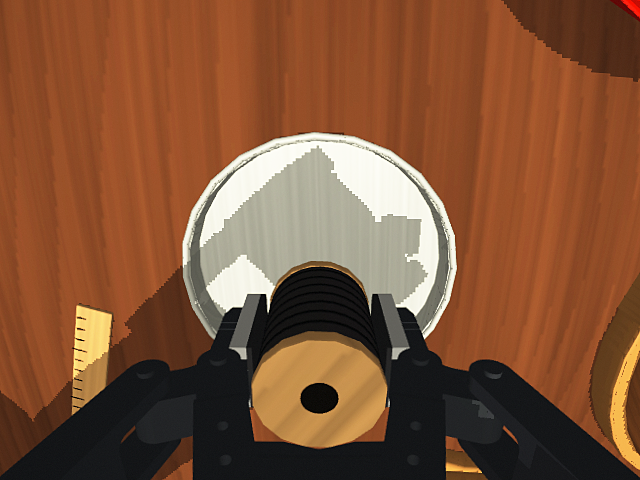

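The wrist view shows the spool upright in the jaws, with the tin centred at column 320. I'll lower and release.

jog_arm --pt "0 0 0 0 0 2 30" --pt "0 0 0 0 0 3.5 30" --pt "0 0 0 0 0 4.3 30" --pt "0 0 0 0 0 4.6 30" --pt "0 0 0 0 0 4.7 30" --pt "0 0 0 0 0 4.7 30" --pt "0 0 0 0 0 4.7 30" --pt "0 0 0 0 0 4.7 56" --pt "0 0 0 0 0 4.7 56" --pt "0 0 0 0 0 4.7 56" --pt "0 0 0 0 0 4.7 56" --pt "0 0 0 0 0 4 56" --pt "0 0 0 0 0 2 56" --pt "0 0 0 0 0 0 56" --pt "0 0 0 0 0 -1 56" --pt "0 0 0 0 0 -1 56"

```text
time: 7.75
position: [0.4955, 0.4411, 0.1866]
orientation: [0.707, 0.707, 0.005, 0.0]
force: [-0.5, 0.4, 0.4]
width: 0.0563
gripper_force: 0.0
```

```bash
python3 - <<'E'
from h import *
t=grab('top')
for r in bot.regions_of('top','spool_1_center'):
    x,y,w,h,a,W=rect(t,r['mask'],.055);print(r['confidence'],np.round([x,y,w,h],1))
print(world(t,(393,208),.055))
print(to(.602,-.193,.18,90))
E
```

```text
0.56 [490.3 428.2  59.5  39.1]
[ 0.60092292 -0.19274388  0.055     ]
([0.01, -0.01, -0.0, -25.29, 4.35, 0.04], np.float64(90.0))
```

jog_arm --pt "0 0 0 -1 0.1 0 60" --pt "0 0 0 -25.3 4.3 0 60" --pt "0 0 0 -25.3 4.3 0 60" --pt "0 0 0 -25.3 4.3 0 60" --pt "0 0 0 -25.3 4.3 0 60" --pt "0 0 0 -25.3 4.3 0 60" --pt "0 0 0 -25.3 4.3 0 60" --pt "0 0 0 -25.3 4.3 0 60" --pt "0 0 0 -25.3 4.3 0 60" --pt "0 0 0 -25.3 4.3 0 60" --pt "0 0 0 -25.3 4.3 0 60" --pt "0 0 0 -25.3 4.3 0 60" --pt "0 0 0 -25.3 4.3 0 60" --pt "0 0 0 -25.3 4.3 0 60" --pt "0 0 0 -25.3 4.3 0 60" --pt "0 0 0 -25.3 4.3 0 60" --pt "0 0 0 -25.3 4.3 0 60"

```text
time: 9.55
position: [0.5999, -0.1916, 0.1794]
orientation: [0.707, 0.707, -0.0, -0.001]
force: [-0.3, 0.0, -0.3]
width: 0.06
gripper_force: 0.0
```

```bash
python3 - <<'E'
from h import *
s=bot.sense();print(s['time'],s['position'])
c=grab('wrist')
for r in bot.pinpoint('wrist','spool_1_center'):
    p=np.array(r['point'])*[640,480];q=world(c,p,.0275)
    print(r['confidence'],p,q,to(q[0],q[1],.034,90))
for r in bot.regions_of('wrist','spool_1_center'):
    x,y,w,h,a,W=rect(c,r['mask'],.055);print(r['confidence'],np.array(r['point'])*[640,480],x,y,w,h)
E
```

```text
9.55 [ 0.59988702 -0.1916489   0.17935055]
```

```bash
python3 - <<'E'
from h import *
c=grab('wrist');save(c,'w3.png')
print(proj(c,(.6,-.1925,.055)))
for r in bot.pinpoint('wrist','spool_2_center'):
    p=np.array(r['point'])*[640,480];q=world(c,p,.0275)
    print(r['confidence'],p,q)
E
```

```text
[317.23211898 229.61548035]
0.93 [321.92  219.696] [ 0.60300117 -0.19499655  0.0275    ]
```

View pics/w3.png

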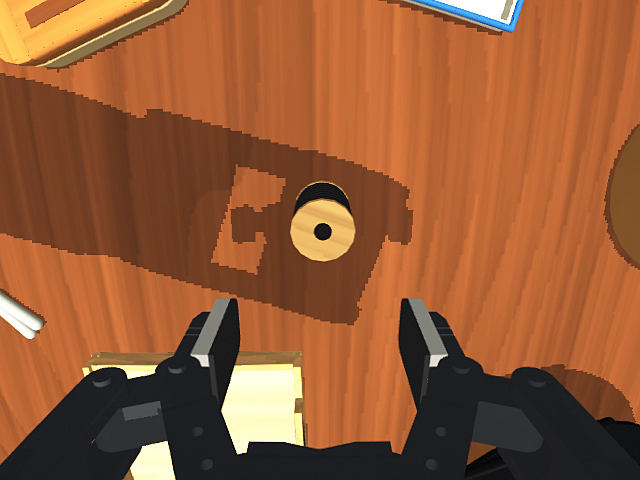

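The spool top is at (323,230), 2 mm to the right of centre. Grip it.

jog_arm --pt "0 0 0 -0.05 0.1 2 60" --pt "0 0 0 -0.05 0.1 4 60" --pt "0 0 0 -0.05 0.1 5 60" --pt "0 0 0 -0.05 0.1 5.8 60" --pt "0 0 0 -0.05 0.1 5.82 60" --pt "0 0 0 -0.05 0.1 5.82 60" --pt "0 0 0 -0.05 0.1 5.82 30" --pt "0 0 0 -0.05 0.1 5.82 30" --pt "0 0 0 -0.05 0.1 5.82 30" --pt "0 0 0 -0.05 0.1 5.82 30" --pt "0 0 0 -0.05 0.1 5.82 30" --pt "0 0 0 -0.05 0.1 5 30" --pt "0 0 0 -0.05 0.1 3 30" --pt "0 0 0 -0.05 0.1 1 30" --pt "0 0 0 -0.05 0.1 0 30" --pt "0 0 0 -0.05 0.1 0 30"

```text
time: 11.4
position: [0.6057, -0.1956, 0.1855]
orientation: [0.707, 0.707, 0.002, 0.004]
force: [0.2, -0.2, 0.3]
width: 0.0391
gripper_force: 30.5
```

```bash
python3 -c "
from h import *
print(to(.494,.364,.18,90))"
```

```text
([0.06, 0.02, -0.0, 22.38, -4.48, 0.11], np.float64(90.0))
```

jog_arm --pt "0 0 0 1 -0.1 0 30" --pt "0 0 0 22.28 -4.34 0 30" --pt "0 0 0 22.28 -4.34 0 30" --pt "0 0 0 22.28 -4.34 0 30" --pt "0 0 0 22.28 -4.34 0 30" --pt "0 0 0 22.28 -4.34 0 30" --pt "0 0 0 22.28 -4.34 0 30" --pt "0 0 0 22.28 -4.34 0 30" --pt "0 0 0 22.28 -4.34 0 30" --pt "0 0 0 22.28 -4.34 0 30" --pt "0 0 0 22.28 -4.34 0 30" --pt "0 0 0 22.28 -4.34 0 30" --pt "0 0 0 22.28 -4.34 0 30" --pt "0 0 0 22.28 -4.34 0 30" --pt "0 0 0 22.28 -4.34 0 30" --pt "0 0 0 22.28 -4.34 0 30" --pt "0 0 0 22.28 -4.34 0 30"

```text
time: 13.1
position: [0.4951, 0.3612, 0.18]
orientation: [0.708, 0.706, -0.0, -0.0]
force: [-0.2, 0.4, -1.6]
width: 0.0394
gripper_force: 30.5
```

```bash
python3 - <<'E'
from h import *
s=bot.sense();print(s['time'],s['position'],s['width'])
c=grab('wrist');save(c,'w4.png')
print(proj(c,(.494,.402,.003)), to(.494,.364,.037,90))
E
```

```text
13.1 [0.49508736 0.36115684 0.17998337] 0.03939117437799847
[316.48071438 148.37609155] ([-0.0, 0.0, -0.01, 0.11, -0.04, 5.72], np.float64(89.9))
```

View pics/w4.png

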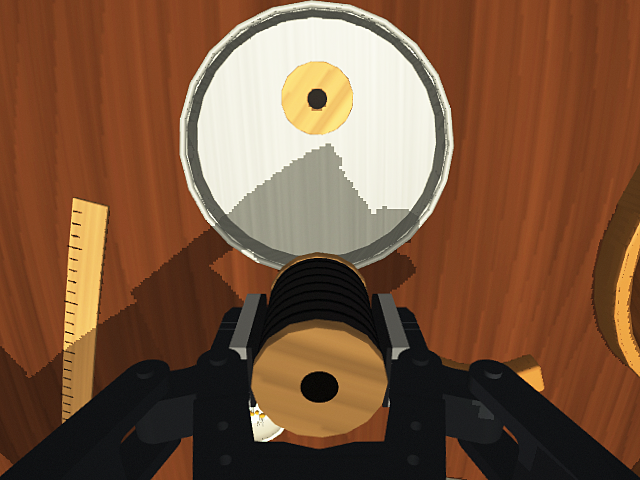

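The first spool stands well inside the tin, top at (317,98), and the tin centre is about (317,137). Place the second nearer.

jog_arm --pt "0 0 0 0.2 0 2 30" --pt "0 0 0 0.25 0 4 30" --pt "0 0 0 0.25 0 5.2 30" --pt "0 0 0 0.25 0 5.6 30" --pt "0 0 0 0.25 0 5.7 30" --pt "0 0 0 0.25 0 5.7 30" --pt "0 0 0 0.25 0 5.7 30" --pt "0 0 0 0.25 0 5.7 56" --pt "0 0 0 0.25 0 5.7 56" --pt "0 0 0 0.25 0 5.7 56" --pt "0 0 0 0.25 0 5.7 56" --pt "0 0 0 0.25 0 5 56" --pt "0 0 0 0.25 0 3 56" --pt "0 0 0 0.25 0 1 56" --pt "0 0 0 0.25 0 0 56" --pt "0 0 0 0.25 0 0 56" --pt "0 0 0 0.25 0 0 56"

```text
time: 14.85
position: [0.4949, 0.3687, 0.1815]
orientation: [0.707, 0.707, 0.001, 0.0]
force: [-0.4, -0.1, -0.8]
width: 0.056
gripper_force: 0.0
```

```bash
python3 - <<'E'
from h import *
print(bot.sense()['position'])
print(to(.619,.210,.18,171))
t=grab('top')
for n in ('tolliker_1_center','tolliker_2_center'):
  for r in bot.pinpoint('top',n): print(n,r['confidence'],world(t,np.array(r['point'])*[640,480],.024))
E
```

```text
[0.49486628 0.36873013 0.18154454]
([0.02, 0.0, -10.13, -6.35, 4.97, 0.06], np.float64(90.0))
tolliker_1_center 0.7 [0.61427485 0.20412134 0.024     ]
tolliker_2_center 0.77 [0.45518069 0.06405848 0.024     ]
```

jog_arm --pt "0 0 -10.1 -6.4 4.9 0 50" --pt "0 0 -10.1 -6.4 4.9 0 50" --pt "0 0 -10.1 -6.4 4.9 0 50" --pt "0 0 -10.1 -6.4 4.9 0 50" --pt "0 0 -10.1 -6.4 4.9 0 50" --pt "0 0 -10.1 -6.4 4.9 0 50" --pt "0 0 -10.1 -6.4 4.9 0 50" --pt "0 0 -10.1 -6.4 4.9 0 50" --pt "0 0 -10.1 -6.4 4.9 0 50" --pt "0 0 -10.1 -6.4 4.9 0 50" --pt "0 0 -10.1 -6.4 4.9 0 50" --pt "0 0 -10.1 -6.4 4.9 0 50" --pt "0 0 -10.1 -6.4 4.9 0 50"

```text
time: 16.3
position: [0.6169, 0.2085, 0.1794]
orientation: [0.081, 0.997, -0.0, -0.001]
force: [0.8, 0.7, -0.4]
width: 0.0499
gripper_force: 0.0
```

```bash
python3 - <<'E'
from h import *
s=bot.sense();print(s['time'],s['position'],s['joint_pos'][5])
c=grab('wrist');save(c,'w5.png')
for r in bot.pinpoint('wrist','tolliker_1_center'):
    p=np.array(r['point'])*[640,480];q=world(c,p,.024)
    print(r['confidence'],p,q)
for r in bot.regions_of('wrist','tolliker_1_center'):
    print(r['confidence'],np.array(r['point'])*[640,480],rect(c,r['mask'],.03)[:5])
print([proj(c,(.617+d*np.cos(np.radians(171)),.207+d*np.sin(np.radians(171)),.048)).round() for d in (-.037,0,.037)])
E
```

```text
16.3 [0.61690236 0.20851903 0.17939336] -1.1005968483694777
0.89 [316.992 218.688] [0.62052931 0.20683635 0.024     ]
[array([317., 279.]), array([316., 225.]), array([316., 166.])]
```

View pics/w5.png

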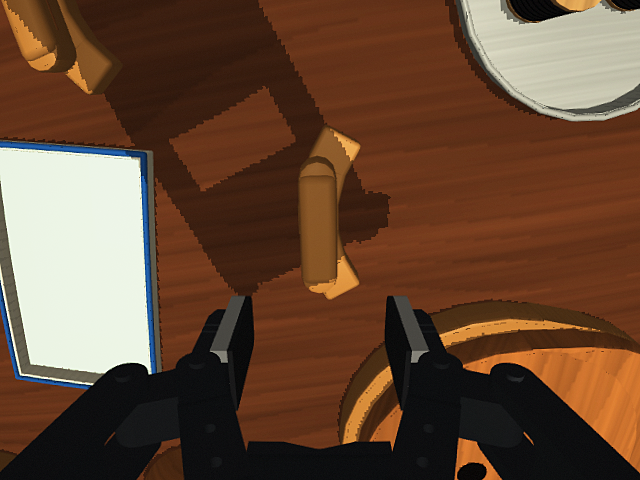

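The grip is at (319,172)–(319,283), aligned with the tool and centred between the jaws. Its ends bend to the right (+y). Grip it.

jog_arm --pt "0 0 0 0 0 2 50" --pt "0 0 0 0 0 4 50" --pt "0 0 0 0 0 5.2 50" --pt "0 0 0 0 0 5.8 50" --pt "0 0 0 0 0 5.95 50" --pt "0 0 0 0 0 5.95 50" --pt "0 0 0 0 0 5.95 20" --pt "0 0 0 0 0 5.95 20" --pt "0 0 0 0 0 5.95 20" --pt "0 0 0 0 0 5.95 20" --pt "0 0 0 0 0 5.95 20" --pt "0 0 0 0 0 5.95 20" --pt "0 0 0 0 0 5 20" --pt "0 0 0 0 0 3 20" --pt "0 0 0 0 0 1 20" --pt "0 0 0 0 0 0 20" --pt "0 0 0 0 0 0 20" --pt "0 0 0 0 0 0 20" --newtons 45

```text
time: 18.25
position: [0.6171, 0.2086, 0.1808]
orientation: [0.08, 0.997, 0.0, 0.001]
force: [-0.4, 0.1, -3.4]
width: 0.027
gripper_force: 44.4
```

```bash
python3 - <<'E'
from h import *
print(to(.501,-.399+.034,.18,182))
E
```

```text
([0.0, 0.01, -1.4, 0.91, -23.39, 0.01], np.float64(170.8))
```

jog_arm --pt "0 0 0 0 -1 0 20" --pt "0 0 -1.4 0.9 -23.45 0 20" --pt "0 0 -1.4 0.9 -23.45 0 20" --pt "0 0 -1.4 0.9 -23.45 0 20" --pt "0 0 -1.4 0.9 -23.45 0 20" --pt "0 0 -1.4 0.9 -23.45 0 20" --pt "0 0 -1.4 0.9 -23.45 0 20" --pt "0 0 -1.4 0.9 -23.45 0 20" --pt "0 0 -1.4 0.9 -23.45 0 20" --pt "0 0 -1.4 0.9 -23.45 0 20" --pt "0 0 -1.4 0.9 -23.45 0 20" --pt "0 0 -1.4 0.9 -23.45 0 20" --pt "0 0 -1.4 0.9 -23.45 0 20" --pt "0 0 -1.4 0.9 -23.45 0 20" --pt "0 0 -1.4 0.9 -23.45 0 20" --pt "0 0 -1.4 0.9 -23.45 0 20" --pt "0 0 -1.4 0.9 -23.45 0 20" --pt "0 0 -1.4 0.9 -23.45 0 20"

```text
time: 20.05
position: [0.5015, -0.3654, 0.1801]
orientation: [-0.018, 1.0, 0.0, -0.0]
force: [-0.4, -0.3, -2.0]
width: 0.027
gripper_force: 44.5
```

```bash
python3 - <<'E'
from h import *
s=bot.sense();print(s['time'],s['position'],s['width'],s['joint_pos'][5])
c=grab('wrist');save(c,'w6.png')
print([proj(c,(.501+a*.090,-.399+b*.082,.018)).round() for a,b in ((1,1),(1,-1),(-1,-1),(-1,1))])
print(to(.501,-.367,.036,182))
E
```

```text
20.05 [ 0.50150606 -0.36536887  0.18008221] 0.02702056698950043 -2.2559244284022992
[array([378., 325.]), array([164., 317.]), array([142.,  68.]), array([400.,  75.])]
([-0.0, 0.0, 0.01, 0.02, -0.06, 5.77], np.float64(-177.9))
```

View pics/w6.png

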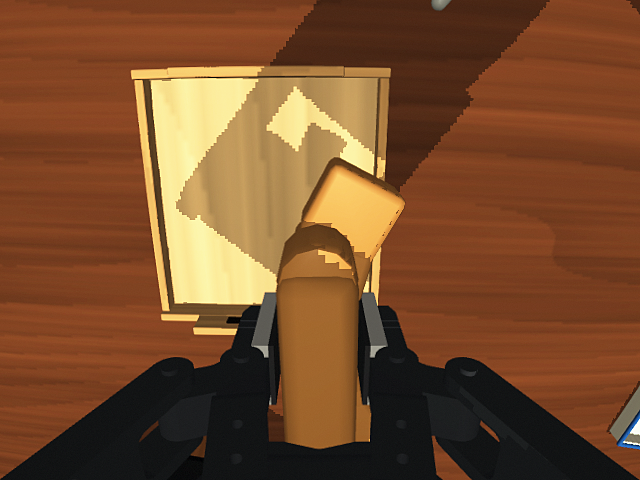

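The tray corners at (133,70), (391,68) and (162,320) put its centre about 3 mm further toward -y than estimated, so I'll shift slightly left and lower.

jog_arm --pt "0 0 0.1 0 -0.2 2 20" --pt "0 0 0.1 0 -0.2 4 20" --pt "0 0 0.1 0 -0.2 5.2 20" --pt "0 0 0.1 0 -0.2 5.6 20" --pt "0 0 0.1 0 -0.2 5.74 20" --pt "0 0 0.1 0 -0.2 5.74 20" --pt "0 0 0.1 0 -0.2 5.74 20" --pt "0 0 0.1 0 -0.2 5.74 38" --pt "0 0 0.1 0 -0.2 5.74 38" --pt "0 0 0.1 0 -0.2 5.74 38" --pt "0 0 0.1 0 -0.2 5.74 38" --pt "0 0 0.1 0 -0.2 5 38" --pt "0 0 0.1 0 -0.2 3 38" --pt "0 0 0.1 0 -0.2 1 38" --pt "0 0 0.1 0 -0.2 0 38" --pt "0 0 0.1 0 -0.2 0 38" --pt "0 0 0.1 0 -0.2 0 38"

```text
time: 21.8
position: [0.5013, -0.3715, 0.1805]
orientation: [-0.01, 1.0, -0.0, 0.0]
force: [-0.0, 0.6, -0.1]
width: 0.038
gripper_force: 0.0
```

```bash
python3 - <<'E'
from h import *
print(to(.452,.063,.18,186))
E
```

```text
([-0.0, 0.01, -0.6, 1.61, 17.42, 0.01], np.float64(-178.8))
```

jog_arm --pt "0 0 -0.6 1.6 17.4 0 50" --pt "0 0 -0.6 1.6 17.4 0 50" --pt "0 0 -0.6 1.6 17.4 0 50" --pt "0 0 -0.6 1.6 17.4 0 50" --pt "0 0 -0.6 1.6 17.4 0 50" --pt "0 0 -0.6 1.6 17.4 0 50" --pt "0 0 -0.6 1.6 17.4 0 50" --pt "0 0 -0.6 1.6 17.4 0 50" --pt "0 0 -0.6 1.6 17.4 0 50" --pt "0 0 -0.6 1.6 17.4 0 50" --pt "0 0 -0.6 1.6 17.4 0 50" --pt "0 0 -0.6 1.6 17.4 0 50" --pt "0 0 -0.6 1.6 17.4 0 50" --pt "0 0 -0.6 1.6 17.4 0 50" --pt "0 0 -0.6 1.6 17.4 0 50"

```text
time: 23.3
position: [0.4523, 0.0618, 0.18]
orientation: [-0.051, 0.999, -0.0, -0.0]
force: [0.3, 0.1, -0.4]
width: 0.05
gripper_force: 0.0
```

```bash
python3 - <<'E'
from h import *
s=bot.sense();print(s['time'],s['position'],s['width'],s['joint_pos'][5])
c=grab('wrist');save(c,'w7.png')
for r in bot.pinpoint('wrist','tolliker_2_center'):
    p=np.array(r['point'])*[640,480];print(r['confidence'],p,world(c,p,.024))
for r in bot.regions_of('wrist','tolliker_2_center'):
    print(r['confidence'],rect(c,r['mask'],.03)[:5])
x,y=s['position'][:2]
print([proj(c,(x+d*np.cos(np.radians(186)),y+d*np.sin(np.radians(186)),.048)).round() for d in (-.037,0,.037)])
E
```

```text
23.3 [0.45233458 0.06183013 0.17999083] 0.049982065878685825 -1.563944623170525
0.59 [314.304 212.592] [0.45260536 0.05891085 0.024     ]
0.68 (447.8711242675781, 64.80709075927734, 119.87899780273438, 41.095340728759766, 7.409692287445068)
[array([319., 278.]), array([319., 224.]), array([318., 165.])]
```

View pics/w7.png

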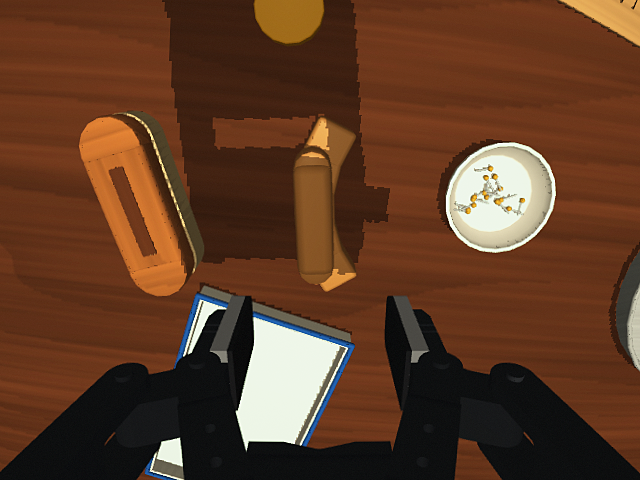

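The grip spans (313,160)–(316,275), about 3 mm left and 5 mm forward of the jaw centre and turned 1.4°. Correct for that and grip.

jog_arm --pt "0 0 -0.18 0.2 -0.13 2 50" --pt "0 0 -0.18 0.2 -0.13 4 50" --pt "0 0 -0.18 0.2 -0.13 5.2 50" --pt "0 0 -0.18 0.2 -0.13 5.8 50" --pt "0 0 -0.18 0.2 -0.13 5.97 50" --pt "0 0 -0.18 0.2 -0.13 5.97 50" --pt "0 0 -0.18 0.2 -0.13 5.97 20" --pt "0 0 -0.18 0.2 -0.13 5.97 20" --pt "0 0 -0.18 0.2 -0.13 5.97 20" --pt "0 0 -0.18 0.2 -0.13 5.97 20" --pt "0 0 -0.18 0.2 -0.13 5.97 20" --pt "0 0 -0.18 0.2 -0.13 5.97 20" --pt "0 0 -0.18 0.2 -0.13 5 20" --pt "0 0 -0.18 0.2 -0.13 3 20" --pt "0 0 -0.18 0.2 -0.13 1 20" --pt "0 0 -0.18 0.2 -0.13 0 20" --pt "0 0 -0.18 0.2 -0.13 0 20" --pt "0 0 -0.18 0.2 -0.13 0 20"

```text
time: 25.25
position: [0.4476, 0.0589, 0.1805]
orientation: [-0.065, 0.998, 0.0, 0.001]
force: [-0.1, -0.2, -1.8]
width: 0.027
gripper_force: 44.0
```

```bash
python3 - <<'E'
from h import *
print(to(.501,-.44,.18,181))
E
```

```text
([0.0, 0.01, 0.8, 0.46, -20.06, 0.02], np.float64(-172.6))
```

jog_arm --pt "0 0 0 0 -1 0 20" --pt "0 0 0.8 0.45 -20.05 0 20" --pt "0 0 0.8 0.45 -20.05 0 20" --pt "0 0 0.8 0.45 -20.05 0 20" --pt "0 0 0.8 0.45 -20.05 0 20" --pt "0 0 0.8 0.45 -20.05 0 20" --pt "0 0 0.8 0.45 -20.05 0 20" --pt "0 0 0.8 0.45 -20.05 0 20" --pt "0 0 0.8 0.45 -20.05 0 20" --pt "0 0 0.8 0.45 -20.05 0 20" --pt "0 0 0.8 0.45 -20.05 0 20" --pt "0 0 0.8 0.45 -20.05 0 20" --pt "0 0 0.8 0.45 -20.05 0 20" --pt "0 0 0.8 0.45 -20.05 0 20" --pt "0 0 0.8 0.45 -20.05 0 20" --pt "0 0 0.8 0.45 -20.05 0 20" --pt "0 0 0.8 0.45 -20.05 0 20"

```text
time: 26.95
position: [0.5015, -0.439, 0.1803]
orientation: [-0.009, 1.0, -0.0, 0.0]
force: [-0.2, 0.1, -1.4]
width: 0.0268
gripper_force: 44.0
```

```bash
python3 - <<'E'
from h import *
s=bot.sense();print(s['time'],s['position'],s['width'],s['joint_pos'][5])
c=grab('wrist');save(c,'w8.png')
E
```

```text
26.95 [ 0.50151325 -0.43897407  0.18029102] 0.026828321862060397 -2.32654568095307
```

View pics/w8.png

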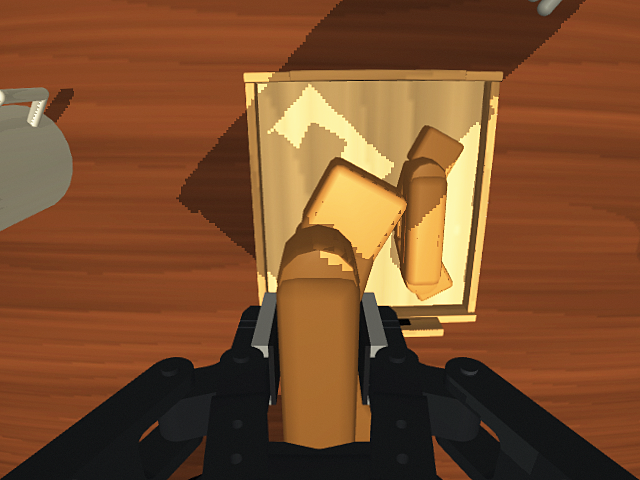

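The first tolliker lies flat in the right half of the tray, with its grip at (425,165)–(425,285), and there's room on the left. Lower 3 mm further right.

jog_arm --pt "0 0 0 0 0.1 2 20" --pt "0 0 0 0 0.1 4 20" --pt "0 0 0 0 0.1 5.2 20" --pt "0 0 0 0 0.1 5.6 20" --pt "0 0 0 0 0.1 5.76 20" --pt "0 0 0 0 0.1 5.76 20" --pt "0 0 0 0 0.1 5.76 20" --pt "0 0 0 0 0.1 5.76 38" --pt "0 0 0 0 0.1 5.76 38" --pt "0 0 0 0 0.1 5.76 38" --pt "0 0 0 0 0.1 5.76 38" --pt "0 0 0 0 0.1 5 38" --pt "0 0 0 0 0.1 3 38" --pt "0 0 0 0 0.1 1 38" --pt "0 0 0 0 0.1 0 38" --pt "0 0 0 0 0.1 0 38" --pt "0 0 0 0 0.1 0 38"

```text
time: 28.7
position: [0.5014, -0.4373, 0.1817]
orientation: [-0.009, 1.0, -0.001, 0.001]
force: [-0.1, 0.1, -0.8]
width: 0.038
gripper_force: 0.0
```

```bash
python3 - <<'E'
from h import *
print(to(.458,-.059,.18,200.8))
E
```

```text
([-0.01, 0.01, -2.47, 1.46, 15.16, 0.04], np.float64(-179.0))
```

jog_arm --pt "0 0 0 1.45 15.1 0 62" --pt "0 0 0 1.45 15.1 0 62" --pt "0 0 0 1.45 15.1 0 62" --pt "0 0 -0.5 1.45 15.1 0 62" --pt "0 0 -1.5 1.45 15.1 0 62" --pt "0 0 -2.47 1.45 15.1 0 62" --pt "0 0 -2.47 1.45 15.1 0 62" --pt "0 0 -2.47 1.45 15.1 0 62" --pt "0 0 -2.47 1.45 15.1 0 62" --pt "0 0 -2.47 1.45 15.1 0 62" --pt "0 0 -2.47 1.45 15.1 0 62" --pt "0 0 -2.47 1.45 15.1 0 62" --pt "0 0 -2.47 1.45 15.1 0 62" --pt "0 0 -2.47 1.45 15.1 0 62"

```text
time: 30.1
position: [0.4583, -0.061, 0.18]
orientation: [-0.18, 0.984, 0.0, -0.0]
force: [0.0, 0.6, 0.2]
width: 0.0619
gripper_force: 0.0
```

```bash
python3 - <<'E'
from h import *
s=bot.sense();print(s['time'],s['position'],s['width'],s['joint_pos'][5])
c=grab('wrist');save(c,'w9.png')
for r in bot.pinpoint('wrist','brush_center'):
    p=np.array(r['point'])*[640,480];print(r['confidence'],p,world(c,p,.022))
for r in bot.regions_of('wrist','brush_center'):
    print(r['confidence'],rect(c,r['mask'],.044)[:5])
print(proj(c,(*s['position'][:2],.044)))
E
```

```text
30.1 [ 0.45825266 -0.06102336  0.17998992] 0.06191217350133031 -2.090444487404808
0.94 [325.12  214.176] [ 0.45828195 -0.05645302  0.022     ]
0.82 (455.8389892578125, -58.159156799316406, 125.23014831542969, 42.2681884765625, 20.117399215698242)
[318.8456551  221.87793325]
```

View pics/w9.png

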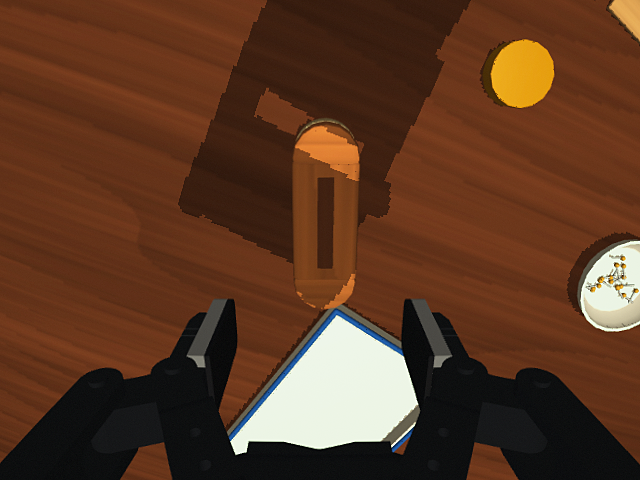

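The brush is aligned with the tool and centred at (326,217), about 4 mm right of the jaw centre. Grip it.

jog_arm --pt "0 0 0 0.1 0.15 2 62" --pt "0 0 0 0.1 0.15 4 62" --pt "0 0 0 0.1 0.15 5.2 62" --pt "0 0 0 0.1 0.15 5.8 62" --pt "0 0 0 0.1 0.15 5.95 62" --pt "0 0 0 0.1 0.15 5.95 62" --pt "0 0 0 0.1 0.15 5.95 30" --pt "0 0 0 0.1 0.15 5.95 30" --pt "0 0 0 0.1 0.15 5.95 30" --pt "0 0 0 0.1 0.15 5.95 30" --pt "0 0 0 0.1 0.15 5.95 30" --pt "0 0 0 0.1 0.15 5.95 30" --pt "0 0 0 0.1 0.15 5 30" --pt "0 0 0 0.1 0.15 3 30" --pt "0 0 0 0.1 0.15 1 30" --pt "0 0 0 0.1 0.15 0 30" --pt "0 0 0 0.1 0.15 0 30" --pt "0 0 0 0.1 0.15 0 30"

```text
time: 32.05
position: [0.4545, -0.0577, 0.1805]
orientation: [-0.18, 0.984, -0.0, 0.001]
force: [-0.2, -0.4, -1.2]
width: 0.0415
gripper_force: 46.1
```

```bash
python3 - <<'E'
from h import *
print(to(.639,.012,.18,166))
E
```

```text
([-0.0, 0.01, 4.35, -7.89, -0.01, 0.03], np.float64(-159.2))
```

jog_arm --pt "0 0 1 -1 0 0 30" --pt "0 0 4.35 -7.9 0 0 30" --pt "0 0 4.35 -7.9 0 0 30" --pt "0 0 4.35 -7.9 0 0 30" --pt "0 0 4.35 -7.9 0 0 30" --pt "0 0 4.35 -7.9 0 0 30" --pt "0 0 4.35 -7.9 0 0 30" --pt "0 0 4.35 -7.9 0 0 30" --pt "0 0 4.35 -7.9 0 0 30" --pt "0 0 4.35 -7.9 0 0 30" --pt "0 0 4.35 -7.9 0 0 30"

```text
time: 33.15
position: [0.6389, 0.012, 0.1803]
orientation: [0.122, 0.993, -0.0, 0.0]
force: [-0.9, -0.4, -1.8]
width: 0.0418
gripper_force: 46.0
```

```bash
python3 - <<'E'
from h import *
s=bot.sense();print(s['time'],s['position'],s['width'],s['joint_pos'][5])
c=grab('wrist');save(c,'w10.png')
E
```

```text
33.15 [0.63886809 0.01201817 0.18033267] 0.041777705385030624 -1.3256089540076532
```

View pics/w10.png

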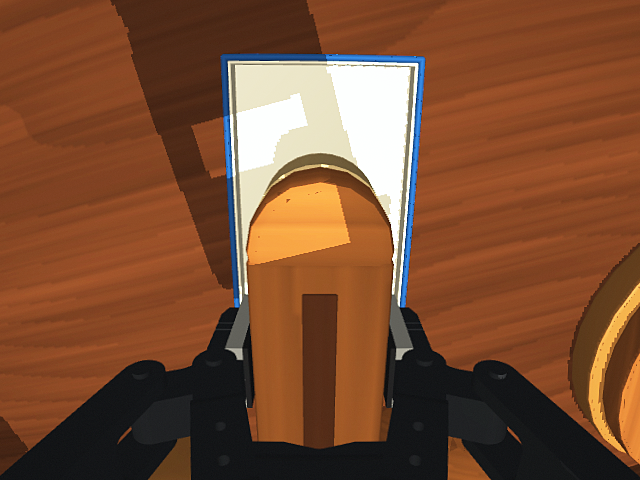

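The brush is aligned with the dish, whose edges are at columns 222–424 and centre about 322. Lower and release, then lift.

jog_arm --pt "0 0 0 0 0 2 30" --pt "0 0 0 0 0 4 30" --pt "0 0 0 0 0 5.2 30" --pt "0 0 0 0 0 5.6 30" --pt "0 0 0 0 0 5.78 30" --pt "0 0 0 0 0 5.78 30" --pt "0 0 0 0 0 5.78 30" --pt "0 0 0 0 0 5.78 56" --pt "0 0 0 0 0 5.78 56" --pt "0 0 0 0 0 5.78 56" --pt "0 0 0 0 0 5.78 56" --pt "0 0 0 0 0 5 56" --pt "0 0 0 0 0 3 56" --pt "0 0 0 0 0 1 56" --pt "0 0 0 0 0 -2 56" --pt "0 0 0 0 0 -3 56" --pt "0 0 0 0 0 -3 56" --pt "0 0 0 0 0 -3 56"

```text
time: 35.0
position: [0.6398, 0.0123, 0.2567]
orientation: [0.122, 0.993, 0.0, 0.002]
force: [-0.2, -0.1, -0.4]
width: 0.056
gripper_force: 0.0
```

```bash
python3 - <<'E'
from h import *
c=grab('scene');save(c,'s2.png')
E
```

```text
(no output)
```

View pics/s2.png

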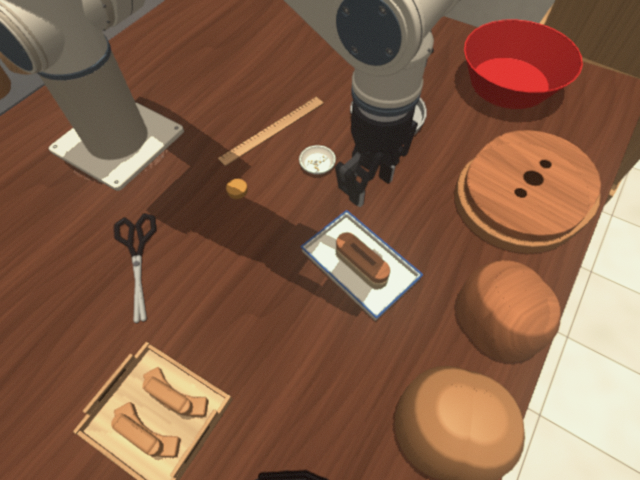

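The brush is flat in the dish at (362,260), both tollikers stand in the tray at (172,392) and (145,432), and the saucer is unmoved at (317,160). The arm hides the tin, so I'll check that from the top.

```bash
python3 - <<'E'
from h import *
c=grab('top')
save({'image':cv2.resize(c['image'][200:310,80:250],None,fx=4,fy=4)},'t2.png')
E
```

```text
(no output)
```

View pics/t2.png

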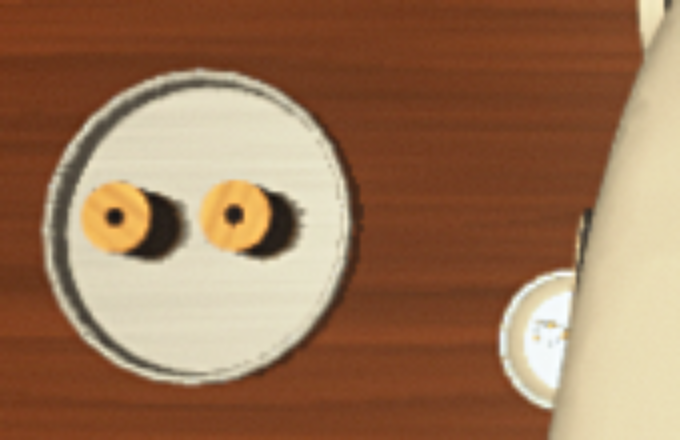

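Both spools stand upright on the tin floor at (116,216) and (235,215), clear of the rim and of each other. Handing in.

```bash
python3 -c "
from plant import bot
print(bot.close_job())"
```

```text
the job is handed in; nothing more can be done
None
```

I handed the job in at about 35 s of the 128 s: both spools stand in the tin, both tollikers are on their soles in the wooden tray, the brush is bristles-down in the enamel dish, and the final pictures show the pin saucer where it was; the hand-in returned no verdict.

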